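# Lock the focusing ring on the lens turntable

### The arm

A 6-joint arm with a two-finger parallel gripper is mounted at the origin on the work surface. World frame = base frame: x ahead of the robot, y to its left, z up, the work surface at z = 0. Lengths are in m, angles in rad, forces in N, time in s.
With the tool pointing down it reaches from about 0.375 to 0.9 m from the base axis. Payload 3.1 kg.
Tool frame: the origin (TCP) lies between the finger pads; the fingertips stand 22 mm ahead of it and the grasp point (between the pads) lies 3 mm ahead of it; z points along the fingers, y is the line along which they close (so a half turn about z gives the same grasp; the last joint's range is limited). The gripper opens to 87 mm and grips with 3 to 60 N. Pads are 19 mm wide; open, the fingers measure 117 mm over their backs; the gripper's body (75 mm by 190 mm) begins 51 mm behind the grasp point.
Start: joints at [-1.405, 0.527, 1.433, -0, 1.181, -0.178], TCP at [0.211, -0.588, 0.213] pointing down, gripper open.
Joint ranges: [-3.08, 3.08], [-0.75, 2.2], [0.22, 2.44], [-1.43, 4.57], [0, 2.65], [-2.85, 2.85]. Speed limits (rad/s): [2.79, 2.79, 3.14, 3.14, 3.14, 3.14].

### API

Orientations are given as a unit quaternion [x, y, z, w].
In Python, from rig import robot gives the robot as it stands.
- The arm moves only by the tool move_arm, never from a script. Its argument "series" is text: rows parted by semicolons, each of 6 numbers parted by spaces: the shift along the tool's x, y, z in mm, then the turn, a rotation vector about the tool's x, y, z in degrees. In form: dx dy dz ax ay az; .... A call has 1 to 8 rows; each row is the pose to reach, as a shift and turn from the pose commanded when the call began, along the tool's axes at that moment; what a row does not reach only later rows make up. A row lasts 1/12 s, in which the tool goes at most 41.7 mm and 7.16 degrees, less where a joint would pass 70% of its speed; a pose out of reach is approached as far as the arm can. A call with a gripper value outside its range is refused whole. "jaw" is the opening, from 0 (shut) to 1 (fully open), set as the call begins (left out, the last holds). The fingers move at their own pace and stop on an object; "newtons" is the grip in N (left out, the last holds). Time passes only in rows, so rows that repeat a pose let the fingers close. It gives the time, the measured TCP pose, the force, the opening and the grip force at its end, in the units of the state.
- robot.get_obs(): the state, without advancing time (a new reading comes with each control period).
- robot.camera(name): name is "side" or "top"; returns a dict with "img" (420x560x3 uint8, red, green, blue), "mtx" (3x3 intrinsics, pixels), "distortion" ([k1, k2, p1, p2, k3] as OpenCV has them; the pictures are not rectified), "world_to_cam" (4x4, takes a point from world to camera coordinates). Camera axes: x right, y down, z forward; pixel columns grow to the right and rows downward; lengths in m; the calibration is good to about 2 mm. A picture is of the moment at which its call begins. There is no depth.
- robot.hand_in(): hands the job in; it is judged then, once.
Trained networks look in a picture, given as the dict that the camera call returned (one of the last four; its "shot" number tells which), for a name from the list of things; names that differ only in an ending like _2 or _b are one class to them, and where a whole thing is asked for, a point or a joint stands for the part that bears it (a point fixed in the world has none). Each returns a list of dicts, best first, with "p" (0 to 1); they miss things now and then, are a little off and sometimes report something else, mostly with a low value. They report only what shows in the picture. A call takes as long as a camera call. They do not tell look-alikes from the thing itself.
- robot.search_frame(picture, thing): "xyz" ([x, y, z] in m, in world coordinates, good to about 4 mm: the middle of the surface that is visible of it).
- robot.tip_of(picture, thing): "xyz" ([x, y, z] in m, in world coordinates, good to about 4 mm: a listed point, or the origin of a listed thing).
The state is a dict: "time": time; "q": joint angles; "joint_velocities": joint speeds; "joint_torque": joint torques, N m; "position": TCP position; "tool_rot": TCP orientation; "ft_force": force on the tool from outside, world axes, zero at the start; "moment": the same for the moment, N m; "grip_width": finger opening in m; "grip_force": force on a finger pad.
Only numpy, scipy, OpenCV 4.12 (cv2) and the standard library are available. Lean on these libraries where they do the work, as an engineer would, in place of code of your own. Each camera call takes 0.05 s, during which the arm holds its last target. There are 200 camera calls.

### The job

Lower the brass focusing ring with the wider bore fully home over the turntable's centre pin, without dropping it, and let go of it. Then swing the open hinged hook over the ring and press it down until it rests in its forked catch. Leave the narrow-bore ring, the glass bullseye, the lead weight and the copper lid where they lie.

Things in the scene. Friction and masses are not known exactly. Their poses are not given: they have to be found in the camera images.
- pin_foot (a point): Foot of the steel centre pin, on the top face of the cast-iron turntable disc (38 mm above the bench). Disc 220 mm across, turns freely about the pin. Pin 30 mm across, 26 mm high, its top 8 mm tapering to 18 mm. Frame turns with the disc: z up, x from the pin to the hook's hinge (65 mm away); the catch lies along -x. Nothing else stands on the disc.
- catch_seat (a point): Seat of the catch: steel fork 68 mm from the pin on the disc, across from the hinge; the hook drops between two prongs 23 mm apart onto this seat, 32.5 mm above the disc face; prong tops 43 mm above the disc face. Same axes as pin_foot.
- hook (a joint): Angle of the hook, rad: 0 = closed, lying level over the pin and down on the seat of the catch; pi/2 = upright; up to 2.4 = leaning outward, away from the pin. Stiff hinge: it stays wherever it is left (about 0.16 N m to move it).
- hook_hinge (a point): Hinge axis of the hook, 65 mm from the pin, 35.5 mm above the disc face between two cheeks 44 mm high and 33 mm wide over their outsides. Frame turns with the hook: x from the hook's tip to its hinge, y along the hinge axis, z out of the hook's outer face (the upper face when closed).
- hook_pad (a point): Centre of the outer (closed: upper) face of the round finger pad at the hook's free end, 158 mm from the hinge axis. Hook: flat steel bar 16 mm wide, 6 mm thick; pad 26 mm across, its end 171 mm from the hinge axis. Closed, the pad lies 93 mm from the pin, beyond the catch, its upper face 38.5 mm above the disc face. Axes as hook_hinge.
- wide_ring: Brass focusing ring that fits the pin: 60 mm outside, bore 34 mm, 30 mm high, 0.25 kg, lying flat on the bench. Origin at the centre of its underside, z along its axis.
- wide_ring_center (a point): Middle of the wide-bore ring: on its axis, 15 mm above its underside.
- narrow_ring: Brass ring too tight for the pin: 60 mm outside, bore 22 mm, 30 mm high, lying flat. Origin at the centre of its underside. Leave it.
- bullseye: Amber glass bullseye lens, stepped disc 110 mm across, 24 mm high. Origin at the centre of its underside. Leave it.
- weight: Grey lead counterweight with a small knob on top, 50 mm across, 57 mm high. Origin at the centre of its underside. Leave it.
- oil_lid: Copper oil-can lid with a small knob, 70 mm across, 30 mm high. Origin at the centre of its underside. Leave it.
There are look-alikes about, which are no part of the job. What is meant by the part that bears pin_foot is not blue, and is the smaller of those in its own colour.

How it is judged:
By the outcome, as a careful person would: the job done as asked, in the order asked, and still so for the second after the job is handed in, with the robot touching nothing.
It also fails if it takes over 69 s, if anything falls off the work surface, if the arm or the gripper's body presses on something with over 40 N, if the wrist force passes 120 N, or if a joint passes its speed limit or range.

## Working session

There is one attempt and no reset: what is moved stays moved. The work goes in short steps, Python scripts to look and compute and a tool call to move; the robot and the scene stay as the last step left them, time stands still between calls to the robot, and variables do not carry over. Pictures are saved under pics/ and viewed, at most 10 in all, crops included, and the job is handed in when it is done.

Besides the shell and the picture viewer there is one more tool, called after "Request:" as a command line: name --argument value ..., lists and objects as JSON in quotes. move_arm: Moves the arm, as the interface text tells. Its arguments: {"type":"object","properties":{"series":{"type":"string"},"jaw":{"type":"number"},"newtons":{"type":"number"}},"required":["series"]}

```bash
mkdir -p pics; ls; cat > look.py <<'E'
from rig import robot
import cv2, numpy as np
def shot(name, save=None):
    p=robot.camera(name)
    if save: cv2.imwrite('pics/'+save+'.png', cv2.cvtColor(p['img'],cv2.COLOR_RGB2BGR))
    return p
def pix(p,X):
    M=p['world_to_cam']; r,_=cv2.Rodrigues(np.array(M)[:3,:3])
    return cv2.projectPoints(np.array([X],float),r,np.array(M)[:3,3],np.array(p['mtx']),np.array(p['distortion'],float))[0].ravel().round(1)
def at_z(p,uv,z):
    n=cv2.undistortPoints(np.array([[uv]],float),np.array(p['mtx']),np.array(p['distortion'],float)).ravel()
    M=np.array(p['world_to_cam']); R=M[:3,:3]; c=-R.T@M[:3,3]; d=R.T@np.array([n[0],n[1],1])
    return (c+d*(z-c[2])/d[2]).round(4)
E
cat > a.py <<'E'
from look import *
for c in ('top','side'):
    p=shot(c,c+'0')
    for t in ['pin_foot','catch_seat','hook_hinge','hook_pad','wide_ring','narrow_ring','bullseye','weight','oil_lid']:
        print(c,t,[(np.round(d['xyz'],3).tolist(),round(d['p'],2),pix(p,d['xyz']).tolist()) for d in robot.tip_of(p,t)][:4])
print(robot.get_obs()['time'])
E
python3 a.py; python3 -c "
import cv2,numpy as np
"
```

```text
pics
top pin_foot [([0.794, 0.308, 0.038], 0.91, [168.3, 148.7]), ([0.403, 0.414, 0.05], 0.82, [125.9, 289.9]), ([0.571, 0.06, 0.032], 0.61, [257.2, 226.7]), ([0.473, -0.207, 0.003], 0.24, [352.2, 261.0])]
top catch_seat [([0.584, -0.008, 0.069], 0.9, [282.2, 220.5]), ([0.794, 0.244, 0.073], 0.86, [189.0, 145.2]), ([0.418, 0.32, 0.099], 0.61, [156.8, 284.4])]
top hook_hinge [([0.39, 0.498, 0.099], 0.79, [88.0, 296.1]), ([0.552, 0.123, 0.072], 0.62, [233.6, 232.6]), ([0.468, -0.207, 0.016], 0.26, [353.1, 262.7])]
top hook_pad [([0.79, 0.219, 0.075], 0.88, [198.2, 146.3]), ([0.415, 0.285, 0.106], 0.84, [169.9, 285.5]), ([0.536, 0.198, 0.21], 0.55, [198.3, 235.1])]
top wide_ring [([0.474, -0.208, 0.002], 0.74, [352.3, 260.6])]
top narrow_ring [([0.59, -0.19, -0.005], 0.83, [344.5, 220.1]), ([0.772, 0.076, 0.002], 0.28, [251.0, 158.2])]
top bullseye [([0.763, -0.124, -0.003], 0.59, [320.1, 161.2])]
top weight [([0.43, -0.329, -0.002], 0.54, [395.0, 275.7])]
top oil_lid [([0.772, 0.078, 0.002], 0.93, [250.4, 158.6])]
side pin_foot [([0.402, 0.41, 0.055], 0.94, [354.8, 303.0]), ([0.789, 0.
[... 209 characters left out ...]
 0.072], 0.7, [291.3, 205.9]), ([0.408, 0.32, 0.095], 0.66, [352.0, 264.7])]
side hook_hinge [([0.392, 0.5, 0.101], 0.76, [362.6, 314.9]), ([0.555, 0.123, 0.075], 0.68, [297.0, 227.2]), ([0.79, 0.377, 0.07], 0.66, [190.0, 279.4])]
side hook_pad [([0.544, 0.201, 0.209], 0.77, [299.0, 197.5]), ([0.796, 0.216, 0.079], 0.75, [204.8, 239.8])]
side wide_ring [([0.47, -0.208, -0.001], 0.8, [328.5, 198.8])]
side narrow_ring [([0.598, -0.19, 0.004], 0.66, [292.0, 198.4])]
side bullseye [([0.764, -0.127, -0.0], 0.78, [242.3, 206.3])]
side weight [([0.43, -0.329, 0.0], 0.51, [339.5, 184.1])]
side oil_lid [([0.767, 0.081, -0.001], 0.83, [228.5, 238.8]), ([0.584, -0.009, 0.07], 0.16, [291.1, 206.2])]
1.0
```

```bash
python3 -c "
import cv2
a=cv2.imread('pics/top0.png');b=cv2.imread('pics/side0.png')
cv2.imwrite('pics/tt.png',cv2.resize(a[90:350,50:430],(798,546)))
"
```

```text
(no output)
```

View pics/tt.png

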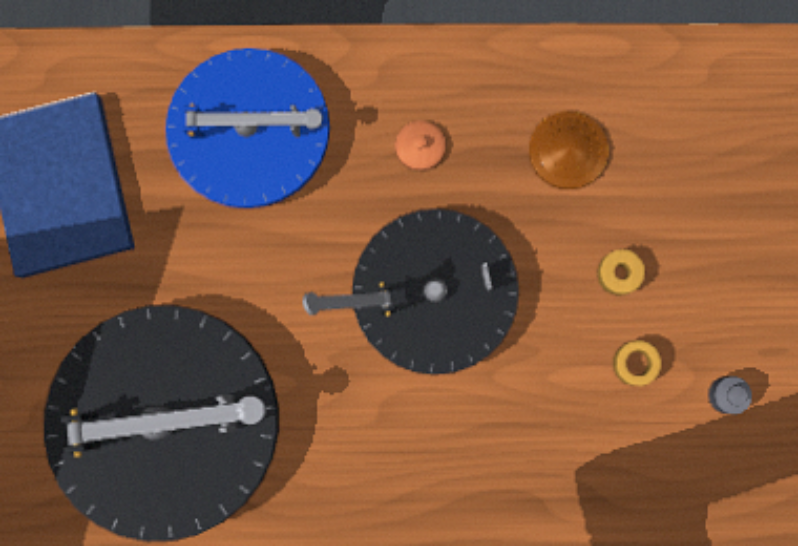

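View pics/side0.png

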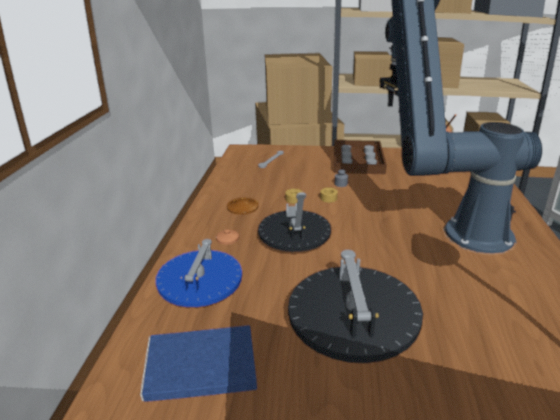

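Top crop shows the wanted smaller black turntable at full-picture pixel (257,228) with its hook open leftward (pad ~(198,235)). The wide-bore ring is at (352,261) and the narrow one at (345,219). The side view agrees: the grey hook leans outward.

```bash
cat > go.py <<'E'
import sys
from rig import robot
import numpy as np
from scipy.spatial.transform import Rotation as R
def delta(target, yaw=None):
    "shift in tool mm; turn about tool z (deg) to bring tool x to world yaw (mod 180), tool down"
    o=robot.get_obs(); r=R.from_quat(o['tool_rot'])
    d=r.inv().apply(np.array(target)-o['position'])*1000
    x=r.as_matrix()[:,0]; print('t',o['time'],'pos',np.round(o['position'],4),'xyaw',np.degrees(np.arctan2(x[1],x[0])).round(2),'q',np.round(o['q'],2))
    print('mm',d.round(1))
    if yaw is not None:
        t=R.from_matrix(np.array([[np.cos(yaw),np.sin(yaw),0],[np.sin(yaw),-np.cos(yaw),0],[0,0,-1]]).T)
        for tt in (t,t*R.from_euler('z',180,degrees=True)): print('turn',np.degrees((r.inv()*tt).as_rotvec()).round(1))
E
python3 -c "
from go import *
print(robot.get_obs()['tool_rot'],robot.get_obs()['ft_force'])
delta([.472,-.208,.12],np.radians(102.5))"
```

```text
[9.85261957e-01 1.71052254e-01 1.20627049e-05 4.51822332e-05] [ 0.15768354 -0.79281324 -0.21787265]
t 1.0 pos [ 0.2107 -0.5884  0.2135] xyaw 19.7 q [-1.41  0.53  1.43  0.    1.18 -0.18]
mm [ 374.2 -270.1   93.5]
turn [  0.    0.  -82.8]
turn [ 0.  -0.  97.2]
```

Request:
move_arm --series "35 -25 0 0 0 -6; 70 -50 0 0 0 -12; 105 -75 0 0 0 -18; 140 -100 0 0 0 -24; 172 -124 0 0 0 -30; 204 -147 0 0 0 -36; 236 -170 0 0 0 -41; 268 -193 0 0 0 -46" --jaw 1 --newtons 25

```text
time: 1.67
position: [0.3988, -0.3145, 0.2137]
tool_rot: [0.839, 0.544, 0.0, 0.0]
ft_force: [0.7, -0.8, -0.2]
grip_width: 0.0871
grip_force: 0.0
```

```bash
python3 -c "
from go import *
delta([.472,-.208,.12])"
```

```text
t 1.6667 pos [ 0.3988 -0.3145  0.2137] xyaw 65.94 q [-0.89  0.37  1.72  0.    1.05 -0.47]
mm [127.1  23.4  93.7]
```

Request:
move_arm --series "32 6 20 0 0 0; 64 12 40 0 0 0; 96 18 60 0 0 0; 127 23 80 0 0 0; 128 24 93 0 0 0; 128 24 93 0 0 0"

```text
time: 2.17
position: [0.4718, -0.2068, 0.1181]
tool_rot: [0.839, 0.544, -0.001, -0.003]
ft_force: [-0.5, 0.4, -0.3]
grip_width: 0.0867
grip_force: 0.0
```

```bash
cat > b.py <<'E'
from look import *
from go import *
for c in ('top','side'):
    p=shot(c,c+'1')
    for f in (robot.tip_of,robot.search_frame):
        print(c,[(np.round(d['xyz'],4).tolist(),round(d['p'],2)) for d in f(p,'wide_ring')][:3])
    im=cv2.cvtColor(p['img'],cv2.COLOR_RGB2HSV)
    m=((im[...,0]>18)&(im[...,0]<32)&(im[...,1]>120)&(im[...,2]>90)).astype(np.uint8)
    n,l,s,ce=cv2.connectedComponentsWithStats(m)
    for i in range(1,n):
        if s[i,4]>60: print(c,s[i],ce[i].round(1),at_z(p,ce[i],.03),at_z(p,s[i,:2]+s[i,2:4]/2,.03))
delta([.472,-.208,.027])
E
python3 b.py
```

```text
top [([0.4707, -0.2082, 0.0003], 0.5)]
top [([0.4833, -0.1892, 0.0333], 0.59)]
top [335 209  22  21 311] [345.3 219.4] [ 0.5887 -0.1868  0.03  ] [ 0.5883 -0.1886  0.03  ]
top [343 252  13  20 111] [347.4 260.2] [ 0.4748 -0.1889  0.03  ] [ 0.4699 -0.1945  0.03  ]
side [([0.4691, -0.2075, -0.0], 0.53)]
side [([0.4664, -0.1888, 0.0227], 0.59)]
side [320 187  18  15 208] [328.5 194.4] [ 0.47   -0.1797  0.03  ] [ 0.4684 -0.1794  0.03  ]
side [286 189  15  15 143] [291.3 195.2] [ 0.5978 -0.1646  0.03  ] [ 0.5894 -0.1551  0.03  ]
t 2.4667 pos [ 0.4728 -0.211   0.1216] xyaw 65.6 q [-0.64  0.52  1.79 -0.    0.83 -0.21]
mm [ 2.5 -2.2 94.6]
```

Request:
move_arm --series "1 -2 30 0 0 0; 1 -2 60 0 0 0; 1 -2 80 0 0 0; 1 -2 93 0 0 0; 1 -2 93 0 0 0; 1 -2 93 0 0 0"

```text
time: 2.97
position: [0.4709, -0.2086, 0.0276]
tool_rot: [0.84, 0.542, -0.0, -0.0]
ft_force: [-0.5, -0.9, 0.0]
grip_width: 0.087
grip_force: 0.0
```

Request:
move_arm --series "0 0 0 0 0 0; 0 0 0 0 0 0; 0 0 0 0 0 0; 0 0 0 0 0 0; 0 0 0 0 0 0; 0 0 0 0 0 0; 0 0 0 0 0 0; 0 0 0 0 0 0" --jaw 0 --newtons 25

```text
time: 3.63
position: [0.4711, -0.2078, 0.0275]
tool_rot: [0.84, 0.542, 0.0, 0.0]
ft_force: [1.1, 0.4, -0.6]
grip_width: 0.0414
grip_force: 0.0
```

```bash
cat > c.py <<'E'
from look import *
from go import *
import sys
n=sys.argv[1]; u,v=355,255
a=shot('top')['img'];b=shot('side')['img']
f=lambda im,cx,cy:cv2.resize(im[cy-50:cy+50,cx-66:cx+66],(396,400),interpolation=cv2.INTER_CUBIC)
x=[int(k) for k in sys.argv[2:6]]
cv2.imwrite(f'pics/{n}.png',cv2.cvtColor(np.hstack([f(a,*x[:2]),f(b,*x[2:])]),cv2.COLOR_RGB2BGR))
o=robot.get_obs();print(o['grip_width'],o['grip_force'],o['time'])
E
python3 c.py grasp 352 255 328 190
```

```text
0.03356503573103894 0.0 3.7333
```

View pics/grasp.png

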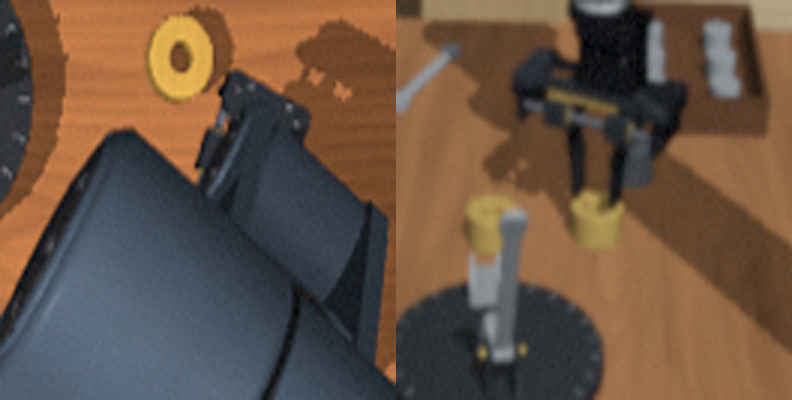

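The picture shows the fingers behind the wide ring in the side view, near pixel (329,185), and not around it. The narrow ring has not moved, at top pixel (346,219). I'll check the projections.

```bash
cat > d.py <<'E'
from look import *
from go import *
o=robot.get_obs(); print(o['position'],o['grip_width'],o['grip_force'],o['ft_force'])
p=shot('side','side2')
P=np.array(o['position']); r=R.from_quat(o['tool_rot'])
w=o['grip_width']/2
for s in (-1,1): print('tip pix',pix(p,P+r.apply([0,s*w,.022])), 'pad at tcp-40', pix(p,P+r.apply([0,s*w,-.04])))
for z in (0,.03): print(z,pix(p,[.471,-.208,z]),pix(p,[.471,-.178,z]),pix(p,[.471,-.238,z]))
t=cv2.imread('pics/top0.png')
im=cv2.cvtColor(t,cv2.COLOR_BGR2HSV)
m=((im[...,0]>18)&(im[...,0]<32)&(im[...,1]>120)&(im[...,2]>90)).astype(np.uint8)
q=shot('top')
n,l,s,ce=cv2.connectedComponentsWithStats(m)
for i in range(1,n):
    if s[i,4]>60: c=s[i,:2]+s[i,2:4]/2-.5; print(s[i],c,at_z(q,c,.03),at_z(q,c,.015))
cv2.imwrite('pics/s2.png',cv2.resize(cv2.imread('pics/side2.png')[130:230,260:400],(784,560),interpolation=cv2.INTER_CUBIC))
E
python3 d.py
```

```text
[ 0.47107787 -0.20777731  0.02739869] 0.03356503573103894 0.0 [0.46812848 0.01304885 0.64479239]
tip pix [332.5 198.1] pad at tcp-40 [333.1 182.2]
tip pix [323.9 196.1] pad at tcp-40 [324.3 180.2]
0 [328.1 198.4] [328.  202.4] [328.2 194.7]
0.03 [328.4 190.8] [328.2 194.7] [328.5 187.1]
[335 209  22  21 312] [345.5 219. ] [ 0.5897 -0.1873  0.03  ] [ 0.5913 -0.1899  0.015 ]
[343 252  22  21 248] [353.5 262. ] [ 0.4697 -0.2057  0.03  ] [ 0.4699 -0.2085  0.015 ]
```

View pics/s2.png

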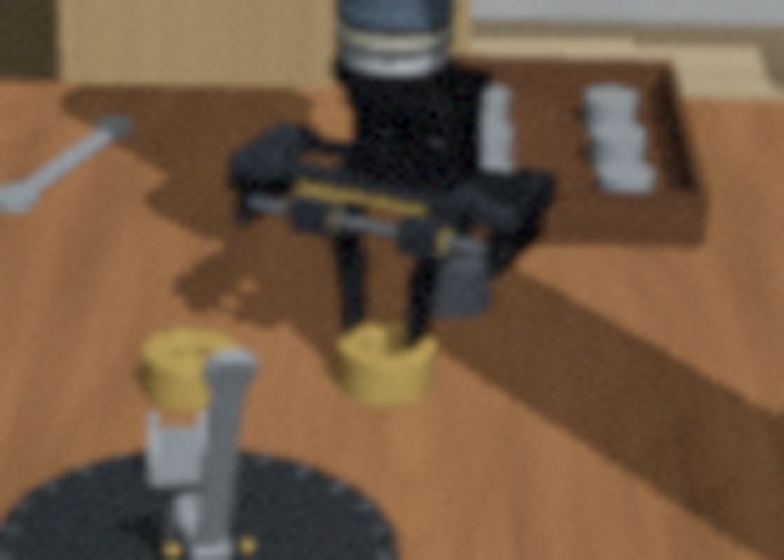

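The crop shows both fingers ending at the ring's top rim, near side pixels (323,189) and (335,191). I'll take a current reading and the network's view of the ring.

```bash
cat > e.py <<'E'
from look import *
from go import *
for c in ('side','top','side'):
    p=shot(c,c+'3')
    print(c,[(np.round(d['xyz'],4).tolist(),round(d['p'],2)) for d in robot.tip_of(p,'wide_ring')+robot.tip_of(p,'wide_ring_center')])
    o=robot.get_obs(); print(o['time'],np.round(o['position'],4),o['grip_width'],o['grip_force'],np.round(o['ft_force'],1),o['q'])
cv2.imwrite('pics/s3.png',cv2.resize(cv2.imread('pics/side3.png')[160:210,295:365],(784,560),interpolation=cv2.INTER_CUBIC))
E
python3 e.py
```

```text
side [([0.4698, -0.2071, -0.0014], 0.53), ([0.4683, -0.2081, 0.0158], 0.64)]
3.9833 [ 0.4711 -0.2078  0.0274] 0.013519715252086156 0.0 [ 1.1 -0.9 -0.4] [-6.32801075e-01  6.87177751e-01  1.84717955e+00 -1.50166238e-05
  6.07356079e-01 -2.08607550e-01]
top []
4.1333 [ 0.4711 -0.2078  0.0274] 0.003780810881473612 0.0 [ 1.3  0.4 -1.1] [-6.32777508e-01  6.87149679e-01  1.84715958e+00 -8.78727193e-06
  6.07311335e-01 -2.08626077e-01]
side [([0.4672, -0.2056, 0.0006], 0.77), ([0.5434, 0.1996, 0.2112], 0.41), ([0.4714, -0.2104, 0.0108], 0.18), ([0.4674, -0.2078, 0.013], 0.54)]
4.2833 [ 0.4711 -0.2078  0.0274] 0.001196022014985767 0.0 [0.  0.  0.3] [-6.32805641e-01  6.87107768e-01  1.84718024e+00 -2.91716907e-05
  6.07348503e-01 -2.08667670e-01]
```

View pics/s3.png

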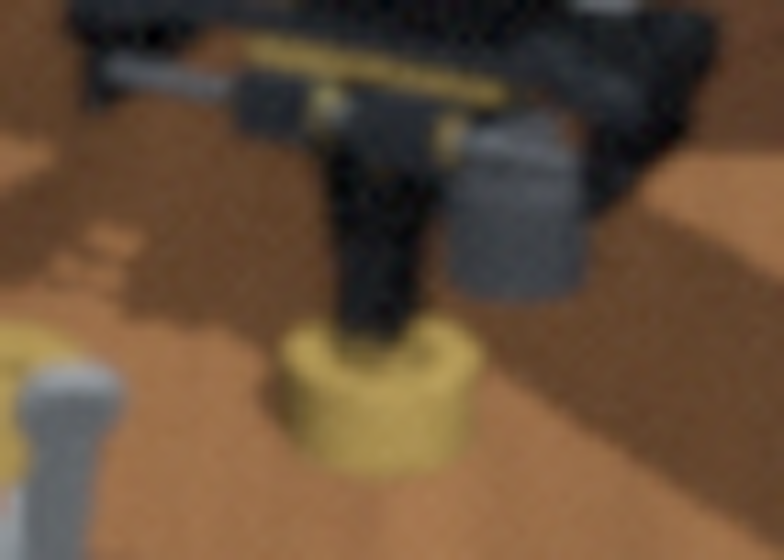

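The jaws are fully shut above or behind the ring, with the tips at side pixel ~(329,191). The gripper does not seem to be where it is reported, so I'll overlay the expected gripper geometry on both cameras.

```bash
cat > f.py <<'E'
from look import *
from go import *
o=robot.get_obs(); P=np.array(o['position']); r=R.from_quat(o['tool_rot'])
out=[]
for c,(u0,v0,u1,v1) in (('top',(320,200,410,290)),('side',(280,130,370,220))):
    p=shot(c); im=cv2.cvtColor(p['img'],cv2.COLOR_RGB2BGR); k=4.4
    im=cv2.resize(im[v0:v1,u0:u1],None,fx=k,fy=k,interpolation=cv2.INTER_CUBIC)
    for off,col in ((np.zeros(3),(0,255,0)),(np.array([0,0,.026]),(255,255,0)),(np.array([0,-.05,0]),(255,0,255))):
        q=lambda v:tuple(int(a) for a in ((pix(p,P+off+r.apply(v))-[u0,v0]+.5)*k))
        cs=[q([sx*.0375,sy*.095,-.048]) for sx,sy in((1,1),(1,-1),(-1,-1),(-1,1))]
        for a,b in zip(cs,cs[1:]+cs[:1]): cv2.line(im,a,b,col,1)
        cv2.circle(im,q([0,0,.022]),4,col,1)
    out.append(im)
cv2.imwrite('pics/ov.png',np.hstack(out))
E
python3 f.py
```

```text
(no output)
```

View pics/ov.png

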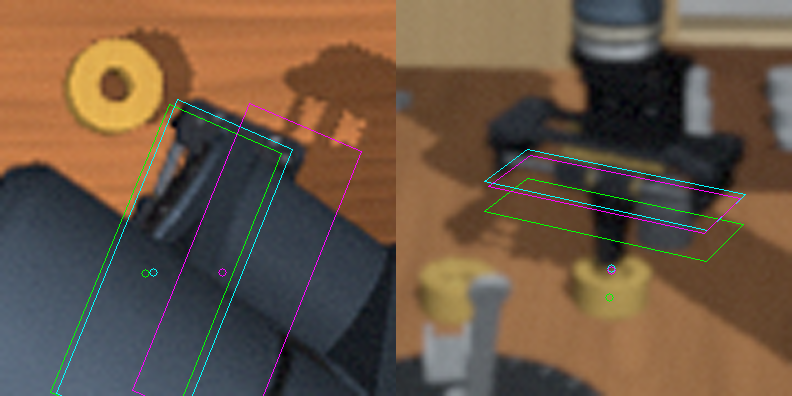

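The overlay shows the gripper about 26 mm above where it is reported (the cyan outline fits and the tip lands on the ring top), with xy right. So the reported height is biased and I'll trust the cameras. Next: reopen, then lower further while watching the force.

Request:
move_arm --series "0 0 -5 0 0 0; 0 0 -5 0 0 0; 0 0 -5 0 0 0; 0 0 -5 0 0 0; 0 0 -5 0 0 0; 0 0 -5 0 0 0; 0 0 -5 0 0 0; 0 0 -5 0 0 0" --jaw 1

```text
time: 5.05
position: [0.471, -0.2078, 0.0324]
tool_rot: [0.84, 0.542, -0.0, -0.0]
ft_force: [0.8, -0.1, -0.1]
grip_width: 0.0462
grip_force: 0.0
```

Request:
move_arm --series "0 0 0 0 0 0; 0 0 0 0 0 0; 0 0 0 0 0 0; 0 0 0 0 0 0; 0 0 0 0 0 0; 0 0 0 0 0 0; 0 0 0 0 0 0; 0 0 0 0 0 0"

```text
time: 5.72
position: [0.4711, -0.2078, 0.0325]
tool_rot: [0.84, 0.542, 0.0, 0.0]
ft_force: [0.4, -0.4, -0.4]
grip_width: 0.0863
grip_force: 0.0
```

Request:
move_arm --series "0 0 5 0 0 0; 0 0 10 0 0 0; 0 0 15 0 0 0; 0 0 20 0 0 0; 0 0 20 0 0 0; 0 0 20 0 0 0"

```text
time: 6.22
position: [0.4707, -0.2076, 0.0118]
tool_rot: [0.84, 0.542, -0.0, -0.001]
ft_force: [0.7, -0.3, 0.9]
grip_width: 0.0871
grip_force: 0.0
```

```bash
cat > g.py <<'E'
from look import *
from go import *
o=robot.get_obs(); P=np.array(o['position']); r=R.from_quat(o['tool_rot']); print(P,o['ft_force'],o['grip_width'])
p=shot('side','side4')
for dz in (.02,.025,.03): print(dz,[pix(p,P+[0,0,dz]+r.apply([0,s*o['grip_width']/2,.022])).tolist() for s in (-1,1)])
cv2.imwrite('pics/s4.png',cv2.resize(cv2.imread('pics/side4.png')[160:210,295:365],(784,560),interpolation=cv2.INTER_CUBIC))
E
python3 g.py
```

```text
[ 0.47072047 -0.20760369  0.01183517] [ 0.68812402 -0.29928758  0.85348024] 0.08706586045953996
0.02 [[339.6, 198.7], [317.2, 193.4]]
0.025 [[339.7, 197.4], [317.3, 192.2]]
0.03 [[339.7, 196.1], [317.3, 190.9]]
```

View pics/s4.png

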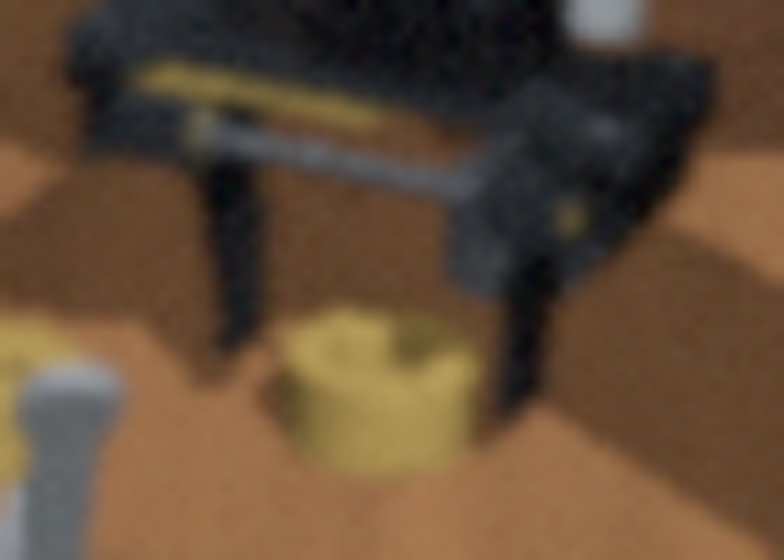

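Fingers now straddle the ring. The tips at side pixels (316,191) and (341,197) sit at z≈0.018, so the height bias is about 28 mm. Lower 10 mm and grip.

Request:
move_arm --series "0 0 5 0 0 0; 0 0 10 0 0 0; 0 0 10 0 0 0"

```text
time: 6.52
position: [0.4707, -0.2076, 0.0017]
tool_rot: [0.84, 0.542, -0.0, -0.001]
ft_force: [0.2, 0.9, 0.4]
grip_width: 0.0872
grip_force: 0.0
```

Request:
move_arm --series "0 0 0 0 0 0; 0 0 0 0 0 0; 0 0 0 0 0 0; 0 0 0 0 0 0; 0 0 0 0 0 0; 0 0 0 0 0 0; 0 0 0 0 0 0; 0 0 0 0 0 0" --jaw 0 --newtons 25

```text
time: 7.18
position: [0.4708, -0.2077, 0.0025]
tool_rot: [0.84, 0.543, -0.0, -0.0]
ft_force: [-0.9, 1.1, 1.7]
grip_width: 0.0601
grip_force: 25.0
```

Gripped: width 60 mm, force 25 N. Lift and carry it above the pin.

Request:
move_arm --series "0 0 -20 0 0 0; 0 0 -45 0 0 0; 0 0 -75 0 0 -3; 15 0 -100 0 0 -6; 45 -2 -105 0 0 -11; 80 -4 -105 0 0 -16; 115 -7 -105 0 0 -21; 150 -10 -105 0 0 -25"

```text
time: 7.85
position: [0.5238, -0.0657, 0.1074]
tool_rot: [0.702, 0.712, 0.0, -0.0]
ft_force: [0.7, -0.1, -3.3]
grip_width: 0.0595
grip_force: 25.0
```

```bash
python3 -c "
from go import *
delta([.571,.0595,.105],np.radians(102.5)); o=robot.get_obs(); print(o['ft_force'],o['grip_width'])"
```

```text
t 7.85 pos [ 0.5238 -0.0657  0.1074] xyaw 90.86 q [-0.34  0.55  1.77  0.    0.81 -0.35]
mm [124.5  49.1   2.4]
turn [ -0.   -0.  -11.6]
turn [ -0.    0.  168.4]
[ 0.65628609 -0.12299425 -3.28828175] 0.05952922689371412
```

Request:
move_arm --series "35 12 0 0 0 -3; 70 25 0 0 0 -7; 100 40 0 0 0 -10; 124 48 0 0 0 -12; 124 48 0 0 0 -12; 124 48 0 0 0 -12"

```text
time: 8.35
position: [0.5697, 0.0591, 0.1067]
tool_rot: [0.623, 0.782, -0.0, -0.0]
ft_force: [0.2, -0.2, -4.3]
grip_width: 0.0596
grip_force: 25.0
```

```bash
cat > h.py <<'E'
from look import *
from go import *
A={}
for c in ('top','side','top','side'):
    p=shot(c,c+'5')
    for t in ['pin_foot','catch_seat','hook_hinge','hook_pad','wide_ring','wide_ring_center']:
        for d in robot.tip_of(p,t):
            x=np.array(d['xyz'])
            if .45<x[0]<.65 and -.12<x[1]<.25 : print(c,t,x.round(4),round(d['p'],2))
delta([.570,.059,.105],np.radians(102.5)); o=robot.get_obs(); print(o['ft_force'],o['grip_width'])
cv2.imwrite('pics/h.png',np.hstack([cv2.resize(cv2.imread(f'pics/{c}5.png')[v-50:v+50,u-50:u+50],(400,400),interpolation=cv2.INTER_CUBIC) for c,u,v in(('top',255,215),('side',295,205))]))
E
python3 h.py
```

```text
top catch_seat [ 0.5845 -0.0091  0.0678] 0.59
top hook_hinge [0.552  0.1244 0.0702] 0.59
top hook_pad [0.5402 0.1973 0.2089] 0.52
side pin_foot [0.5661 0.0551 0.0378] 0.71
side catch_seat [ 0.5838 -0.0086  0.0732] 0.69
side hook_hinge [0.5523 0.1225 0.0733] 0.69
side hook_pad [0.5442 0.2008 0.2127] 0.72
side wide_ring [0.5658 0.0552 0.1052] 0.59
side wide_ring_center [0.5658 0.0513 0.1169] 0.47
top catch_seat [ 0.5833 -0.0064  0.0688] 0.83
top hook_hinge [0.5519 0.1245 0.0741] 0.48
top hook_pad [0.5379 0.2011 0.2112] 0.59
side pin_foot [0.5424 0.2009 0.2087] 0.72
side catch_seat [ 0.5823 -0.0116  0.0707] 0.87
side hook_hinge [0.5556 0.1228 0.0733] 0.67
side hook_pad [0.5443 0.1995 0.2124] 0.51
side wide_ring [0.5667 0.059  0.1035] 0.56
side wide_ring_center [0.5716 0.0557 0.1166] 0.55
t 9.75 pos [0.5702 0.0576 0.1074] xyaw 102.7 q [-0.09  0.6   1.66  0.    0.88 -0.32]
mm [1.4 0.1 2.4]
turn [ 0.  -0.   0.2]
turn [   0.     0.  -179.8]
[-0.28138415  0.33828066 -3.30330778] 0.0599146139658959
```

View pics/h.png

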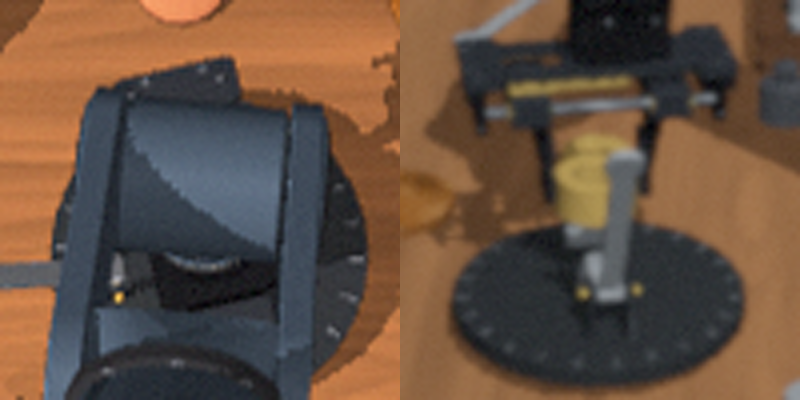

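The side view shows the ring held over the pin region, near (545,170) in the crop, with the hook leaning outward. The network puts the ring at z≈0.105 and xy within 2–3 mm of the pin. Lower it gently.

Request:
move_arm --series "1 -1 15 0 0 0; 1 -1 30 0 0 0; 1 -1 38 0 0 0; 1 -1 42 0 0 0; 1 -1 46 0 0 0; 1 -1 50 0 0 0; 1 -1 54 0 0 0; 1 -1 54 0 0 0"

```text
time: 10.42
position: [0.5688, 0.0583, 0.053]
tool_rot: [0.625, 0.781, -0.0, -0.0]
ft_force: [0.4, 0.0, -3.1]
grip_width: 0.0599
grip_force: 25.0
```

Request:
move_arm --series "0 0 4 0 0 0; 0 0 8 0 0 0; 0 0 10 0 0 0; 0 0 11 0 0 0; 0 0 12 0 0 0; 0 0 13 0 0 0; 0 0 13 0 0 0"

```text
time: 11.0
position: [0.5691, 0.0583, 0.0406]
tool_rot: [0.625, 0.781, 0.0, 0.0]
ft_force: [0.1, 0.3, -3.0]
grip_width: 0.0597
grip_force: 25.0
```

Request:
move_arm --series "0 0 1 0 0 0; 0 0 1 0 0 0; 0 0 2 0 0 0; 0 0 2 0 0 0"

```text
time: 11.33
position: [0.5691, 0.0583, 0.0405]
tool_rot: [0.624, 0.781, 0.0, 0.0]
ft_force: [-3.2, 0.2, 10.5]
grip_width: 0.0598
grip_force: 25.0
```

Contact came at exactly the predicted seat height. Release and rise.

Request:
move_arm --series "0 0 -1 0 0 0; 0 0 -1 0 0 0; 0 0 -1 0 0 0; 0 0 -1 0 0 0; 0 0 -1 0 0 0; 0 0 -1 0 0 0; 0 0 -1 0 0 0; 0 0 -1 0 0 0" --jaw 1

```text
time: 12.0
position: [0.569, 0.0583, 0.0393]
tool_rot: [0.625, 0.781, -0.0, -0.0]
ft_force: [0.4, 0.9, -0.3]
grip_width: 0.0866
grip_force: 0.0
```

Request:
move_arm --series "0 0 -10 0 0 0; 0 0 -30 0 0 0; 0 0 -60 0 0 0; 0 0 -95 0 0 0; 0 0 -130 0 0 0; 0 0 -165 0 0 0; 0 0 -200 0 0 0; 0 0 -220 0 0 0"

```text
time: 12.67
position: [0.5705, 0.0583, 0.2647]
tool_rot: [0.625, 0.781, 0.002, 0.003]
ft_force: [0.4, -0.1, 0.4]
grip_width: 0.0873
grip_force: 0.0
```

```bash
cat > h2.py <<'E'
from look import *
from go import *
for c in ('top','side'):
    p=shot(c,c+'6')
    for t in ['catch_seat','hook_hinge','hook_pad','wide_ring','wide_ring_center']:
        for d in robot.tip_of(p,t):
            x=np.array(d['xyz'])
            if .45<x[0]<.65 and -.12<x[1]<.25 : print(c,t,x.round(4),round(d['p'],2))
delta([.570,.059,.25],np.radians(102.5)); o=robot.get_obs(); print(o['ft_force'],o['grip_width'])
E
python3 h2.py
```

```text
top catch_seat [ 0.5828 -0.0079  0.0677] 0.87
top hook_hinge [0.5531 0.1273 0.071 ] 0.58
top hook_pad [0.5375 0.1979 0.2106] 0.54
side catch_seat [ 0.5806 -0.0072  0.0711] 0.6
side hook_hinge [0.5532 0.1257 0.0742] 0.61
side hook_pad [0.5447 0.1992 0.2106] 0.63
side wide_ring [0.5687 0.0605 0.0374] 0.53
side wide_ring_center [0.569  0.058  0.0537] 0.58
t 13.2667 pos [0.5686 0.0583 0.2585] xyaw 102.7 q [-0.09  0.41  1.51 -0.    1.22 -0.31]
mm [0.4 1.5 8.5]
turn [-0.1 -0.   0.2]
turn [ 1.000e-01 -2.000e-01 -1.798e+02]
[0.48209551 0.22330645 0.88069691] 0.08670528245922304
```

The ring is seated (network puts its underside at z≈0.037, on the pin axis). Now shut the jaws, go outside the leaning hook and down behind its pad.

Request:
move_arm --series "40 0 0 0 0 0; 80 1 0 0 0 0; 120 1 0 0 0 0; 160 2 0 0 0 0; 190 2 0 0 0 0; 190 2 20 0 0 0; 190 2 45 0 0 0; 190 2 60 0 0 0" --jaw 0

```text
time: 13.93
position: [0.5278, 0.2449, 0.1974]
tool_rot: [0.624, 0.782, -0.001, -0.001]
ft_force: [1.3, -1.3, -0.7]
grip_width: 0.0416
grip_force: 0.0
```

Request:
move_arm --series "0 0 0 0 0 0; 0 0 0 0 0 0; 0 0 0 0 0 0; 0 0 0 0 0 0; 0 0 0 0 0 0; 0 0 0 0 0 0; 0 0 0 0 0 0; 0 0 0 0 0 0"

```text
time: 14.6
position: [0.5294, 0.2441, 0.1999]
tool_rot: [0.625, 0.781, 0.0, 0.0]
ft_force: [-0.0, 0.3, 0.4]
grip_width: 0.0007
grip_force: 0.0
```

```bash
cat > k.py <<'E'
from look import *
from go import *
pin=np.array([.569,.0585]); u=np.array([np.cos(np.radians(102)),np.sin(np.radians(102))])
o=robot.get_obs(); P=np.array(o['position']); d=P[:2]-pin
s=d@u*1000; lat=(d@[u[1],-u[0]])*1000; tz=P[2]*1000+6
print('t',o['time'],'s',s.round(1),'lat',lat.round(1),'tipz',tz.round(1),'F',np.round(o['ft_force'],1),'w',o['grip_width'])
for c in ('top','side'):
    p=shot(c,c+'7')
    for t in ['catch_seat','hook_hinge','hook_pad']:
        for e in robot.tip_of(p,t):
            x=np.array(e['xyz'])
            if .45<x[0]<.65 and -.12<x[1]<.25:
                dd=x[:2]-pin; print(c,t,x.round(4),round(e['p'],2),'s',round(dd@u*1000,1),'lat',round(dd@[u[1],-u[0]]*1000,1))
for th in range(120,-1,-10):
    rho=155 if th>40 else 165-th/4
    a=np.radians(th); print(th,'x',round(65-rho*np.cos(a)+3*np.sin(a)+9.5-s),'z',round(-(73.5+rho*np.sin(a)+3*np.cos(a)-tz)),end=' | ')
E
python3 k.py
```

```text
t 14.6 s 189.8 lat -0.2 tipz 205.9 F [-0.   0.3  0.4] w 0.0006519297829041949
top catch_seat [ 0.5826 -0.0065  0.0685] 0.74 s -66.4 lat -0.2
top hook_hinge [0.5522 0.1248 0.073 ] 0.75 s 68.3 lat -2.6
top hook_pad [0.5368 0.1983 0.2117] 0.85 s 143.4 lat -2.4
side catch_seat [ 0.5809 -0.0083  0.0703] 0.59 s -67.8 lat -2.2
side hook_hinge [0.5559 0.1264 0.0724] 0.61 s 69.1 lat 1.3
side hook_pad [0.5443 0.199  0.2118] 0.62 s 142.6 lat 5.1
120 x -35 z 0 | 110 x -59 z -12 | 100 x -85 z -20 | 90 x -112 z -23 | 80 x -139 z -21 | 70 x -165 z -14 | 60 x -190 z -3 | 50 x -213 z 12 | 40 x -232 z 30 | 30 x -250 z 51 | 20 x -265 z 75 | 10 x -275 z 101 | 0 x -280 z 129 |
```

Request:
move_arm --series "-20 0 0 0 0 0; -35 0 0 0 0 0; -47 -1 -6 0 0 0; -59 -1 -12 0 0 0; -72 -1 -16 0 0 0; -85 -1 -20 0 0 0; -98 -1 -22 0 0 0; -112 -1 -23 0 0 0"

```text
time: 15.67
position: [0.5531, 0.1335, 0.223]
tool_rot: [0.625, 0.781, 0.0, 0.0]
ft_force: [-0.2, 1.7, -1.7]
grip_width: 0.0002
grip_force: 0.6
```

```bash
python3 k.py
```

```text
t 15.6667 s 76.7 lat 0.0 tipz 229.0 F [-0.2  1.7 -1.7] w 0.0001824122042844115
top catch_seat [ 0.5812 -0.008   0.067 ] 0.68 s -67.6 lat -1.9
top catch_seat [0.5686 0.0617 0.0521] 0.63 s 3.2 lat 0.3
side catch_seat [ 0.5839 -0.0096  0.074 ] 0.55 s -69.7 lat 0.4
side hook_hinge [0.5532 0.1243 0.0739] 0.75 s 67.6 lat -1.8
side hook_pad [0.5612 0.1207 0.2313] 0.82 s 62.5 lat 5.3
120 x 78 z 23 | 110 x 54 z 11 | 100 x 28 z 3 | 90 x 1 z 1 | 80 x -26 z 2 | 70 x -52 z 9 | 60 x -77 z 20 | 50 x -100 z 35 | 40 x -119 z 54 | 30 x -137 z 74 | 20 x -152 z 98 | 10 x -162 z 124 | 0 x -167 z 153 |
```

Request:
move_arm --series "-13 0 1 0 0 0; -26 0 2 0 0 0; -39 0 5 0 0 0; -52 -1 9 0 0 0; -65 -1 14 0 0 0; -77 -1 20 0 0 0; -89 -1 27 0 0 0; -100 -1 35 0 0 0"

```text
time: 16.73
position: [0.5741, 0.0352, 0.1867]
tool_rot: [0.625, 0.781, -0.0, 0.0]
ft_force: [0.0, 0.8, -0.0]
grip_width: 0.0005
grip_force: 0.3
```

```bash
python3 k.py
```

```text
t 16.7333 s -23.9 lat 0.1 tipz 192.7 F [ 0.   0.8 -0. ] w 0.0005482015866511152
top hook_hinge [0.5516 0.125  0.0717] 0.59 s 68.7 lat -3.2
side catch_seat [ 0.5835 -0.0081  0.0734] 0.69 s -68.2 lat 0.3
side hook_hinge [0.5553 0.1234 0.0735] 0.83 s 66.3 lat 0.1
120 x 178 z -14 | 110 x 154 z -25 | 100 x 128 z -33 | 90 x 101 z -36 | 80 x 74 z -34 | 70 x 48 z -28 | 60 x 23 z -17 | 50 x 1 z -1 | 40 x -18 z 17 | 30 x -37 z 38 | 20 x -51 z 62 | 10 x -61 z 88 | 0 x -67 z 116 |
```

Request:
move_arm --series "-9 0 8 0 0 0; -18 0 17 0 0 0; -28 0 27 0 0 0; -37 0 38 0 0 0; -44 0 50 0 0 0; -51 -1 62 0 0 0; -57 -1 75 0 0 0; -61 -1 88 0 0 0"

```text
time: 17.8
position: [0.5861, -0.0243, 0.0976]
tool_rot: [0.625, 0.781, -0.0, -0.0]
ft_force: [0.3, 0.1, -0.1]
grip_width: 0.0006
grip_force: 0.2
```

```bash
python3 k.py; python3 c.py close 275 225 290 210
```

```text
t 17.8 s -84.6 lat -0.5 tipz 103.6 F [ 0.3  0.1 -0.1] w 0.0006057093077194856
top catch_seat [ 0.5853 -0.0051  0.0699] 0.78 s -65.6 lat 2.7
top catch_seat [0.5737 0.0576 0.0403] 0.43 s -1.9 lat 4.4
top hook_hinge [0.5533 0.124  0.0704] 0.55 s 67.3 lat -1.7
side catch_seat [ 0.5811 -0.0108  0.0727] 0.56 s -70.3 lat -2.6
side hook_hinge [0.552  0.1235 0.0743] 0.76 s 67.1 lat -3.1
120 x 239 z -103 | 110 x 215 z -115 | 100 x 189 z -122 | 90 x 162 z -125 | 80 x 135 z -123 | 70 x 109 z -117 | 60 x 84 z -106 | 50 x 62 z -91 | 40 x 42 z -72 | 30 x 24 z -51 | 20 x 10 z -27 | 10 x 0 z -1 | 0 x -6 z 27 | 0.000839719288339585 0.0 18.3
```

View pics/close.png

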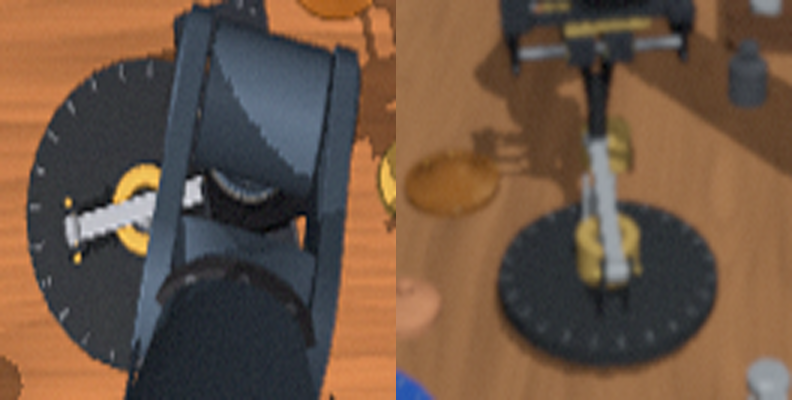

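The hook is now over the seated ring, with the finger on its pad (side crop (600,140)), about 10° above closed. Press down gently.

Request:
move_arm --series "-4 0 7 0 0 0; -6 0 14 0 0 0; -7 0 19 0 0 0; -7 0 23 0 0 0; -7 0 25 0 0 0; -7 0 26 0 0 0; -7 0 27 0 0 0; -7 0 27 0 0 0"

```text
time: 18.97
position: [0.5876, -0.0296, 0.0722]
tool_rot: [0.625, 0.781, -0.0, -0.0]
ft_force: [-0.2, -1.1, -0.6]
grip_width: 0.0001
grip_force: 0.0
```

Request:
move_arm --series "0 0 1 0 0 0; 0 0 1 0 0 0; 0 0 2 0 0 0; 0 0 2 0 0 0"

```text
time: 19.3
position: [0.5879, -0.0297, 0.0705]
tool_rot: [0.625, 0.781, 0.0, 0.0]
ft_force: [-0.1, 0.6, 0.2]
grip_width: 0.0002
grip_force: 0.0
```

Request:
move_arm --series "0 0 1 0 0 0; 0 0 1 0 0 0; 0 0 2 0 0 0; 0 0 2 0 0 0"

```text
time: 19.63
position: [0.5878, -0.0297, 0.0683]
tool_rot: [0.625, 0.781, -0.0, -0.0]
ft_force: [0.5, -0.0, -0.5]
grip_width: 0.0003
grip_force: 0.0
```

Request:
move_arm --series "0 0 1 0 0 0; 0 0 1 0 0 0; 0 0 2 0 0 0; 0 0 2 0 0 0; 0 0 3 0 0 0; 0 0 3 0 0 0"

```text
time: 20.13
position: [0.5891, -0.0295, 0.0675]
tool_rot: [0.625, 0.781, 0.001, 0.001]
ft_force: [-1.0, 0.6, 12.3]
grip_width: 0.0005
grip_force: 6.1
```

```bash
python3 k.py | head -8; python3 k.py | head -8
```

```text
t 20.1333 s -90.3 lat 1.4 tipz 73.5 F [-1.   0.6 12.3] w 0.0005272147602113755
top catch_seat [ 0.5831 -0.0093  0.0693] 0.83 s -69.2 lat -0.3
top hook_hinge [0.5543 0.1243 0.0718] 0.6 s 67.4 lat -0.7
side catch_seat [ 0.5817 -0.0102  0.0706] 0.7 s -69.8 lat -1.9
side hook_hinge [ 0.5841 -0.0059  0.0727] 0.59 s -66.1 lat 1.4
side hook_hinge [0.5545 0.1226 0.0734] 0.5 s 65.7 lat -0.9
side hook_pad [ 0.596  -0.0322  0.0738] 0.7 s -94.3 lat 7.6
120 x 245 z -133 | 110 x 221 z -145 | 100 x 195 z -152 | 90 x 168 z -155 | 80 x 141 z -153 | 70 x 115 z -147 | 60 x 90 z -136 | 50 x 67 z -121 | 40 x 48 z -102 | 30 x 30 z -81 | 20 x 15 z -57 | 10 x 5 z -31 | 0 x 0 z -3 | t 20.5333 s -90.3 lat 1.4 tipz 73.6 F [-1.2  2.4 11.3] w 0.000430811010191159
top catch_seat [ 0.5855 -0.0081  0.0665] 0.87 s -68.6 lat 2.3
top hook_hinge [0.554  0.1225 0.0715] 0.5 s 65.7 lat -1.4
side catch_seat [ 0.585  -0.0083  0.0745] 0.56 s -68.7 lat 1.8
side hook_hinge [0.5528 0.1235 0.0755] 0.63 s 66.9 lat -2.3
side hook_pad [ 0.5937 -0.0316  0.075 ] 0.54 s -93.3 lat 5.4
120 x 245 z -133 | 110 x 221 z -145 | 100 x 195 z -152 | 90 x 168 z -155 | 80 x 141 z -153 | 70 x 115 z -147 | 60 x 90 z -136 | 50 x 67 z -121 | 40 x 48 z -102 | 30 x 30 z -81 | 20 x 15 z -57 | 10 x 5 z -31 | 0 x 0 z -3 |
```

Firm contact (12 N) at pad height. Rise clear and check.

Request:
move_arm --series "0 0 -10 0 0 0; 0 0 -40 0 0 0; 0 0 -80 0 0 0; 0 0 -120 0 0 0; -40 0 -140 0 0 0; -80 0 -140 0 0 0; -120 0 -140 0 0 0; -150 0 -140 0 0 0"

```text
time: 21.6
position: [0.6216, -0.1793, 0.2068]
tool_rot: [0.625, 0.781, -0.0, 0.002]
ft_force: [-0.3, 1.2, -0.8]
grip_width: 0.0005
grip_force: 0.0
```

```bash
python3 k.py | head -9; python3 c.py final 265 225 290 210
```

```text
t 21.6 s -243.6 lat 2.0 tipz 212.8 F [-0.3  1.2 -0.8] w 0.0005367141944211813
top catch_seat [ 0.5833 -0.0057  0.0718] 0.96 s -65.8 lat 0.6
top hook_hinge [0.5522 0.1236 0.0735] 0.73 s 67.2 lat -2.9
side catch_seat [ 0.5834 -0.0081  0.0708] 0.59 s -68.1 lat 0.2
side hook_hinge [0.555  0.1244 0.0742] 0.53 s 67.4 lat 0.0
side hook_pad [ 0.594  -0.0304  0.0798] 0.64 s -92.2 lat 6.0
120 x 398 z 7 | 110 x 374 z -5 | 100 x 348 z -13 | 90 x 321 z -16 | 80 x 294 z -14 | 70 x 268 z -7 | 60 x 243 z 4 | 50 x 221 z 19 | 40 x 201 z 37 | 30 x 183 z 58 | 20 x 169 z 82 | 10 x 159 z 108 | 0 x 153 z 136 | 0.00043260261982693953 0.0 22.1
```

View pics/final.png

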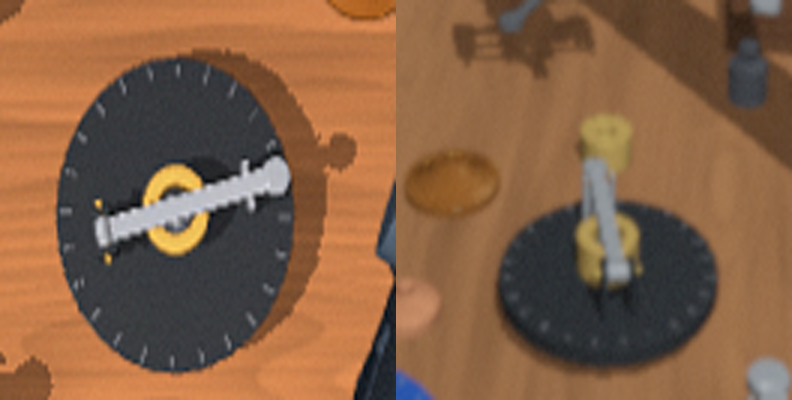

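The final picture shows the ring on the pin with the hook level across it, lying between the fork prongs. In the top crop the catch is at (248,185) and the pad at (278,177). The narrow ring, bullseye and weight, where in view, have not moved.

```bash
python3 -c "
from rig import robot
print(robot.hand_in())"
```

```text
the job is handed in; nothing more can be done
None
```

Job handed in at about 22 s: the wide-bore ring is home on the centre pin and released, the hook is pressed down into its forked catch, the parts to be left were not touched, and no verdict was returned.

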